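# Reassemble the drip coffee filter on its cup

### The job

The drip coffee maker has been washed and its parts are drying on the mat: build it up again from the bottom, one piece after the other. Stand the cream ribbed cup in the middle of the cream saucer, set the steel filter pot upright and centred on that cup's mouth, lower the press disc into the pot until it lies on the pot's floor, and last put the domed lid on the pot. Set each piece down gently without dropping it, and leave the green cup, the green saucer, the grey cup and the honey jar where they stand.

Things in the scene. Friction and masses are not known exactly. Their poses are not given: they have to be found in the camera images.
- cup_cream: cream ribbed cup, 52 mm high, upright on the draining mat (5 mm thick). Origin on the underside, midway between far wall and handle tip; z up, handle to its own -y (reaching y = -44). Bowl axis at x = 0, y = +12; rim 63 outside, foot 44; grip the top of the bowl across, along its x. Mouth open over 38 mm or more. Places on the mat are shuffled among cups, pot, press and lid.
- saucer_cream: cream saucer, loose on the bare worktop (z = 0), 116 mm across, rim 13 mm high; origin at the centre of its underside, z up. Its flat middle, 60 mm across, where the cup's foot goes, is 5 mm above the origin. It may have swapped places with the green saucer.
- pot: steel filter pot, 47 mm high, on the mat; origin at the centre of its underside, z up. Spigot 36 mm across, z 0 to 5, goes into the cup's mouth; brim 82 across, z 5 to 9, rests on the cup's rim (pot origin ends 47 mm above the cup's); open chamber above it, 56 outside, 50 inside, floor at z = 11. Grip across the chamber.
- press: press disc on the mat: perforated steel disc 45 mm across, 4 thick, with an upright post 11 mm across in its middle, black at the end, top at z = 50; origin at the centre of the disc's underside, z up. On the pot's floor its origin is 11 mm above the pot's and the post stands 14 mm out of the pot. Grip the post's top.
- lid: domed steel lid, 67 mm across, 46 high, on the mat; origin at the centre of its open underside, z up. Its skirt (62 inside, z 0 to 7) goes round the pot's chamber; its shoulder at z = 7 rests on the pot's rim (lid origin ends 40 mm above the pot's); the hollow dome clears the post. Black knob 14 mm across, z 33 to 46: grip there.
- cup_green: olive-green smooth cup, 52 mm high, upright on the draining mat (5 mm thick). Origin on the underside, midway between far wall and handle tip; z up, handle to its own -y (reaching y = -47). Bowl axis at x = 0, y = +14.5; rim 65 outside, foot 44; grip the top of the bowl across, along its x. Not used: leave it alone.
- saucer_green: olive-green saucer, loose on the worktop, same shape and size as the cream one; origin at the centre of its underside. Not used: leave it alone.
- grey_cup: plain grey tumbler without handle, 74 mm across, 98 mm high, on the mat; origin at the centre of its underside. Leave it alone.
- honey_jar: honey jar with a dark lid, 65 mm across, 86 mm high, on the worktop behind the saucers; origin at the centre of its underside. Leave it alone. Just behind it stands a tall ice box, and from x of about 0.6 m on a wall cabinet hangs with its underside 0.52 m above the worktop: keep the wrist clear of both.
There are look-alikes about, which are no part of the job. Leave any pink look-alike of the lid alone.

How it is judged (in metres and radians):
On the way, in this order (a step that is already met when the one before it is completed fails the run):
1. the cream cup stands upright in the middle of the cream saucer, let go (x of saucer_cream in the frame of cup_cream between -0.01 and 0.01 m and y of saucer_cream in the frame of cup_cream between 0.002 and 0.022 m and z of cup_cream in the frame of saucer_cream between 0.002 and 0.009 m and angle between cup_cream's own z axis and vertical below 0.07 rad and contact force between the fingers and cup_cream below 0.05 N), for 0.2 s.
2. the filter pot sits level on the cream cup's mouth, let go (x of saucer_cream in the frame of cup_cream between -0.01 and 0.01 m and y of saucer_cream in the frame of cup_cream between 0.002 and 0.022 m and z of cup_cream in the frame of saucer_cream between 0.002 and 0.009 m and angle between each of cup_cream, pot's own z axis and vertical below 0.07 rad and x of pot in the frame of cup_cream between -0.01 and 0.01 m and y of pot in the frame of cup_cream between 0.002 and 0.022 m and z of pot in the frame of cup_cream between 0.043 and 0.051 m and contact force between the fingers and pot below 0.05 N), for 0.2 s.
3. the press disc lies on the floor of the pot on the cup, let go (x of saucer_cream in the frame of cup_cream between -0.01 and 0.01 m and y of saucer_cream in the frame of cup_cream between 0.002 and 0.022 m and z of cup_cream in the frame of saucer_cream between 0.002 and 0.009 m and angle between each of cup_cream, pot, press's own z axis and vertical below 0.07 rad and x of pot in the frame of cup_cream between -0.01 and 0.01 m and y of pot in the frame of cup_cream between 0.002 and 0.022 m and z of pot in the frame of cup_cream between 0.043 and 0.051 m and horizontal distance between press and pot below 0.006 m and z of press in the frame of pot between 0.008 and 0.015 m and contact force between the fingers and press below 0.05 N), for 0.2 s.
4. the lid sits on the pot, let go (x of saucer_cream in the frame of cup_cream between -0.01 and 0.01 m and y of saucer_cream in the frame of cup_cream between 0.002 and 0.022 m and z of cup_cream in the frame of saucer_cream between 0.002 and 0.009 m and angle between each of cup_cream, pot, press, lid's own z axis and vertical below 0.07 rad and x of pot in the frame of cup_cream between -0.01 and 0.01 m and y of pot in the frame of cup_cream between 0.002 and 0.022 m and z of pot in the frame of cup_cream between 0.043 and 0.051 m and horizontal distance between press and pot below 0.006 m and z of press in the frame of pot between 0.008 and 0.015 m and horizontal distance between lid and pot below 0.007 m and z of lid in the frame of pot between 0.037 and 0.043 m and contact force between the fingers and lid below 0.05 N), for 0.2 s.
At the end, for the whole second after the job is handed in: Cream cup upright on the cream saucer, within 10 mm of its middle; pot level on the cup's rim, centred within 10 mm; press disc on the pot's floor (within 6 mm of its axis, 4 mm in height); lid down on the pot's rim (7 mm, 3 mm); all within 0.07 rad of upright, let go and at rest (x of saucer_cream in the frame of cup_cream between -0.01 and 0.01 m and y of saucer_cream in the frame of cup_cream between 0.002 and 0.022 m and z of cup_cream in the frame of saucer_cream between 0.002 and 0.009 m and angle between each of cup_cream, pot, press, lid's own z axis and vertical below 0.07 rad and x of pot in the frame of cup_cream between -0.01 and 0.01 m and y of pot in the frame of cup_cream between 0.002 and 0.022 m and z of pot in the frame of cup_cream between 0.043 and 0.051 m and horizontal distance between press and pot below 0.006 m and z of press in the frame of pot between 0.008 and 0.015 m and horizontal distance between lid and pot below 0.007 m and z of lid in the frame of pot between 0.037 and 0.043 m and linear speed of each of cup_cream, pot, press, lid below 0.01 m/s and angular speed of each of cup_cream, pot, press, lid below 0.1 rad/s); the robot touches nothing.
It fails at once if the green cup or the green saucer is shifted by more than 20 mm or tipped (distance of any of cup_green, saucer_green from where it was at the start of the episode above 0.02 m or angle between any of cup_green, saucer_green's own z axis and vertical above 0.25 rad).
It fails at once if the grey cup or the honey jar is shifted by more than 20 mm or tipped (distance of any of grey_cup, honey_jar from where it was at the start of the episode above 0.02 m or angle between any of grey_cup, honey_jar's own z axis and vertical above 0.25 rad).
It fails at once if a piece is pressed on the one below it with more than 45 N (contact force between cup_cream and saucer_cream above 45 N or contact force between pot and cup_cream above 45 N or contact force between any of press, lid and pot above 45 N).
It fails at once if a piece is dropped (falls out of the fingers by about 10 mm or more, faster than 0.45 m/s) ((linear speed of cup_cream above 0.45 m/s and contact force between the fingers and cup_cream below 0.05 N) or (linear speed of pot above 0.45 m/s and contact force between the fingers and pot below 0.05 N) or (linear speed of press above 0.45 m/s and contact force between the fingers and press below 0.05 N) or (linear speed of lid above 0.45 m/s and contact force between the fingers and lid below 0.05 N)).
It fails at once if the cream cup or the filter pot is tipped over (angle between any of cup_cream, pot's own z axis and vertical above 0.7 rad).
It also fails if it takes over 120 s, if anything falls off the work surface, if the arm or the gripper's body presses on something with over 40 N, if the wrist force passes 120 N, or if a joint passes its speed limit or range.

### The arm

A 6-joint arm with a two-finger parallel gripper is mounted at the origin on a cart in front of the work surface, level with it; the furniture and walls round the work are solid. World frame = base frame: x ahead of the robot, y to its left, z up, the work surface at z = 0. Lengths are in mm, angles in rad, forces in N, time in s.
With the tool pointing down it reaches from about 275 to 750 mm from the base axis. Payload 10.2 kg.
Tool frame: the origin (TCP) lies between the finger pads; the fingertips stand 17 mm ahead of it and the grasp point (between the pads) lies 2 mm behind it (tips_ahead is the distance from the TCP to the fingertips, in mm); z points along the fingers, y is the line along which they close (so a half turn about z gives the same grasp; the last joint's range is limited). The gripper opens to 85 mm and grips with 20 to 120 N. Pads are 22 mm wide; open, the fingers measure 114 mm over their backs; the gripper's body (76 mm by 85 mm) begins 54 mm behind the grasp point. The pads swing forward as they close: fully open they stand 13 mm farther back than shut.
Start: joints at [-1.359, 0.313, 1.498, -0, 1.331, -0.223], TCP at [221.134, -476.163, 215.194] pointing down, gripper open.
Joint ranges: [-2.94, 2.94], [-0.97, 2.17], [0.19, 2.56], [-1.23, 4.37], [0.02, 3.11], [-2.88, 2.88]. Speed limits (rad/s): [2.39, 2.39, 3.01, 3.14, 3.14, 3.14].

### API

Orientations are given as a unit quaternion [w, x, y, z].
In Python, from rig import sense, capture, finish_job, boxes_of, tips_ahead gives the robot as it stands.
- The arm moves only by the tool drive_tool, never from a script. Its argument "commands" is text: rows parted by semicolons, each of 7 numbers parted by spaces: the shift along the world's x, y, z in units of 0.1 m (1.0 is 0.1 m), then the turn, a rotation vector about the world's x, y, z in units of pi/4 rad (1.0 is pi/4 rad), then the opening in per cent of the stroke, from 0 (shut) to 100 (fully open). A call has 1 to 20 rows; each row shifts and turns the commanded pose from where the row before left it; what a row does not reach is not made up. A row lasts 1/12 s, in which the tool goes at most 41.7 mm and 7.16 degrees, less where a joint would pass 70% of its speed; a pose out of reach is approached as far as the arm can. A call with a number of a shift or a turn outside -1 to 1 is refused whole. A call with a gripper value outside its range is refused whole. The fingers move at their own pace and stop on an object; "force" is the grip in N (left out, the last holds). Time passes only in rows, so rows that do not move let the fingers close. It gives the time, the measured TCP pose, the force, the opening and the grip force at its end, in the units of the state.
- sense(): the state, without advancing time (a new reading comes with each control period).
- capture(name): name is "scene" or "top"; returns a dict with "pixels" (400x640x3 uint8, blue, green, red), "fov_y" (degrees; the focal length in pixels is half the picture's height over the tangent of half this angle, whatever the lens; pixels are square), "cx", "cy" (the principal point, pixels), "position" and "attitude" of the camera in the world. Camera axes: x right, y down, z forward; pixel columns grow to the right and rows downward; lengths in mm; the calibration is good to about 2 mm. A picture is of the moment at which its call begins. There is no depth.
- finish_job(): hands the job in; it is judged then, once.
Trained networks look in a picture, given as the dict that the camera call returned (one of the last four; its "shot" number tells which), for a name from the list of things; names that differ only in an ending like _2 or _b are one class to them, and where a whole thing is asked for, a point or a joint stands for the part that bears it (a point fixed in the world has none). Each returns a list of dicts, best first, with "confidence" (0 to 1); they miss things now and then, are a little off and sometimes report something else, mostly with a low value. They report only what shows in the picture. A call takes as long as a camera call. They do not tell look-alikes from the thing itself.
- boxes_of(picture, name): "position" ([column, row] in pixels, amid what is visible of it).
The state is a dict: "time_s": time; "joints": joint angles; "dq": joint speeds; "tau": joint torques, N m; "eef_pos": TCP position; "ee_rot": TCP orientation; "force": force on the tool from outside, world axes, zero at the start; "wrist_torque": the same for the moment, N m; "grip_width": opening from 0.0 (shut) to 1.0 (fully open); "grip_force": force on a finger pad.
Only numpy, scipy, OpenCV 4.12 (cv2) and the standard library are available. Lean on these libraries where they do the work, as an engineer would, in place of code of your own. Each camera call takes 0.05 s, during which the arm holds its last target. There are 200 camera calls.

## Working session

There is one attempt and no reset: what is moved stays moved. The work goes in short steps, Python scripts to look and compute and a tool call to move; the robot and the scene stay as the last step left them, time stands still between calls to the robot, and variables do not carry over. Pictures are saved under pics/ and viewed, at most 14 in all, crops included, and the job is handed in when it is done.

Besides the shell and the picture viewer there is one more tool, called after "Call:" as name(argument=value, ...), one argument or row to a line, values as JSON. drive_tool: Moves the arm, as the interface text tells. Shifts and turns lie within -1 to 1; 1 stands for 0.1 m of shift or pi/4 rad of turn. Its arguments: {"type":"object","properties":{"commands":{"type":"string"},"force":{"type":"number"}},"required":["commands"]}

```bash
ls; mkdir -p pics; cat > h.py <<'E'
import numpy as np, cv2
from rig import *
from scipy.spatial.transform import Rotation as R
def rot(p):
    a=np.array(p["attitude"],float)
    return a if a.shape==(3,3) else R.from_quat(a[[1,2,3,0]]).as_matrix()
def ray(p,uv):
    f=200/np.tan(np.radians(p["fov_y"])/2)
    d=rot(p)@np.array([(uv[0]-p["cx"])/f,(uv[1]-p["cy"])/f,1]); return np.array(p["position"],float),d
def at(p,uv,z):
    o,d=ray(p,uv); return (o+d*(z-o[2])/d[2]).round(1)
def proj(p,X):
    f=200/np.tan(np.radians(p["fov_y"])/2)
    c=rot(p).T@(np.array(X,float)-p["position"]); return np.array([p["cx"]+f*c[0]/c[2],p["cy"]+f*c[1]/c[2]]).round(1)
E
python3 - <<'E'
from h import *
for n in("scene","top"):
    p=capture(n); print(n,p["fov_y"],p["cx"],p["cy"],p["position"],p["attitude"]); cv2.imwrite(f"pics/{n}0.png",p["pixels"])
    for k,z in dict(cup_cream=30,saucer_cream=6,pot=30,press=30,lid=30,cup_green=30,saucer_green=6,grey_cup=50,honey_jar=45).items():
        print(k,[(np.round(b["position"]),round(b["confidence"],2),at(p,b["position"],z)[:2]) for b in boxes_of(p,k)[:4]])
print(sense())
E
```

```text
pics
scene 44.29944140607482 324.58368874244707 197.3230903273783 [-268.64413637 -811.20345842  591.57330187] [-0.48500135  0.79047735 -0.31744123  0.19786438]
cup_cream [(array([352., 200.]), 0.88, array([543.5, -72. ]))]
saucer_cream [(array([265., 197.]), 0.56, array([423.6, 130.4]))]
pot [(array([361., 242.]), 0.89, array([ 413.6, -219. ]))]
press [(array([409., 268.]), 0.82, array([ 410.2, -351.3]))]
lid [(array([313., 219.]), 0.97, array([407.3, -76. ])), (array([308., 187.]), 0.86, array([514.6,  62.2])), (array([351., 200.]), 0.39, array([539.9, -70.8]))]
cup_green [(array([394., 212.]), 0.92, array([ 570.5, -183.4]))]
saucer_green [(array([254., 171.]), 0.64, array([503.6, 284.9]))]
grey_cup [(array([433., 234.]), 0.83, array([ 524. , -325.3])), (array([251., 171.]), 0.62, array([442.7, 211.8]))]
honey_jar [(array([295., 158.]), 0.67, array([597.1, 206.6]))]
top 45.23536425872439 316.52526509399183 197.78787172949424 [ 260.12891644  -18.59205066 1324.62652338] [-0.07546653  0.7405329  -0.664093    0.06997368]
cup_cream [(array([349., 192.]), 0.67, array([556.9, -81. ]))]
sau
[... 726 characters left out ...]
oints': array([-1.35942761e+00,  3.12890575e-01,  1.49771736e+00,  4.42867344e-06,
        1.33098569e+00, -2.23424959e-01]), 'dq': array([ 3.38398434e-04,  1.60178004e-04,  4.89589600e-04,  5.82829006e-04,
       -9.82181122e-04,  5.62865597e-05]), 'tau': array([ 4.29379497e-04, -4.12176847e+01, -2.59895110e+01, -7.65442314e-05,
        6.47151028e-04, -1.41426352e-05]), 'eef_pos': array([ 221.12099651, -476.16537774,  215.19245896]), 'ee_rot': array([-4.74536074e-07,  9.76462343e-01,  2.15687952e-01,  2.15386840e-06]), 'force': array([-0.56978043,  0.01525628,  0.28114919]), 'wrist_torque': array([ 0.04615376, -0.03385468, -0.00993913]), 'grip_force': 0.0, 'grip_width': 0.9987512768392195}
```

View pics/top0.png

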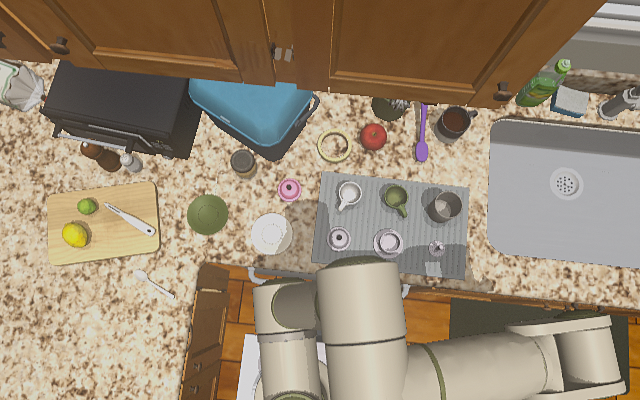

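View pics/scene0.png

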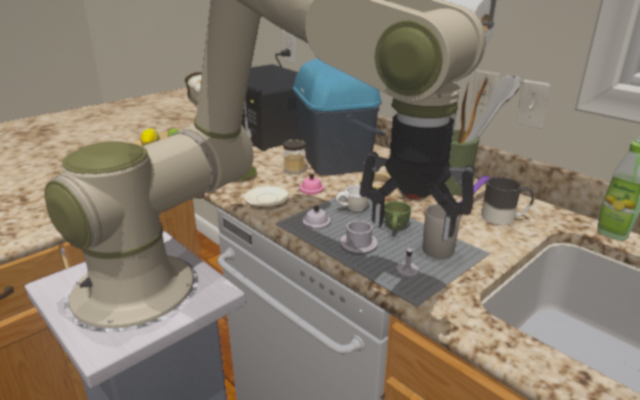

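The top picture shows the cream cup at (349,192), lid (338,239), pot (388,243), press (437,247), cream saucer (272,234), green saucer (208,214), and the pink look-alike at (290,190). I'll enlarge it next for rims and handle.

```bash
python3 - <<'E'
from h import *
p=capture("top")["pixels"]
a=cv2.resize(p[172:262,240:350],None,fx=7.2,fy=6.5*7.2/6.5*0+6.5,interpolation=cv2.INTER_CUBIC) if 0 else None
def crop(u,v,w,h,s): return cv2.resize(p[v:v+h,u:u+w],None,fx=s,fy=s,interpolation=cv2.INTER_CUBIC)
r1=np.hstack([crop(329,172,44,44,6),crop(316,218,44,44,6),crop(366,221,44,44,6)])
r2=np.hstack([crop(415,226,44,44,6),crop(245,208,54,50,5)[:,:264],np.zeros((250,264,3),np.uint8)][0:1]) if 0 else np.hstack([crop(415,226,44,44,6),crop(249,211,44,44,6),crop(375,176,44,44,6)])
cv2.imwrite("pics/c1.png",np.vstack([r1,r2]))
E
```

```text
(no output)
```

View pics/c1.png

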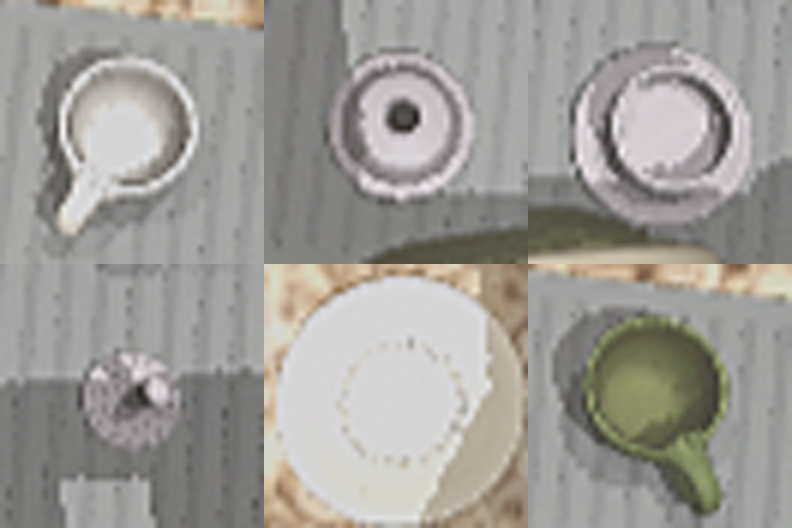

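```bash
python3 - <<'E'
from h import *
p=capture("top")
M=dict(cup_rim=(350.1,192.6,57),cup_handle=(339.9,209.6,35),lid_skirt=(338.7,238.2,10),lid_knob=(338.8,237.3,51),pot_brim=(387.9,242.9,14),pot_rim=(389.2,242.8,52),press_disc=(436.6,248.2,9),press_black=(437.4,248.2,55),press_white=(441,246,55),saucer=(271.3,233.2,13))
W={k:at(p,v[:2],v[2]) for k,v in M.items()}
s=capture("scene")
for k,w in W.items(): print(k,w[:2],proj(s,w))
img=s["pixels"]
g=cv2.resize(img[150:290,240:480],None,fx=3.3,fy=3.3,interpolation=cv2.INTER_CUBIC)
for k,w in W.items():
    q=(proj(s,w)-[240,150]+.5)*3.3
    cv2.drawMarker(g,tuple(int(x) for x in q),(0,0,255),0,8,1)
def circ(c,r,z,col):
    pts=[(proj(s,(c[0]+r*np.cos(t),c[1]+r*np.sin(t),z))-[240,150]+.5)*3.3 for t in np.linspace(0,6.28,60)]
    cv2.polylines(g,[np.int32(pts)],True,col,1)
circ(W["cup_rim"],31.5,57,(0,0,255));circ(W["lid_skirt"],33.5,10,(0,0,255));circ(W["pot_brim"],41,14,(0,0,255));circ(W["pot_rim"],28,52,(0,255,0));circ(W["press_disc"],22.5,9,(0,0,255));circ(W["saucer"],58,13,(0,0,255))
cv2.imwrite("pics/s1.png",g)
E
```

```text
cup_rim [548.3 -82.9] [357.1 191.2]
cup_handle [502.9 -60.8] [337.7 202. ]
lid_skirt [427.7 -66.2] [316.9 222. ]
lid_knob [424.9 -64.7] [315.6 206.9]
pot_brim [ 429.  -201.2] [359.2 242.2]
pot_rim [ 424.7 -199.3] [357.8 227.7]
press_disc [ 429.6 -335.9] [408.1 269.8]
press_black [ 423.9 -326.9] [404.6 250. ]
press_white [ 430.8 -336. ] [410.4 250.5]
saucer [420.9 119.4] [266.5 196.3]
```

View pics/s1.png

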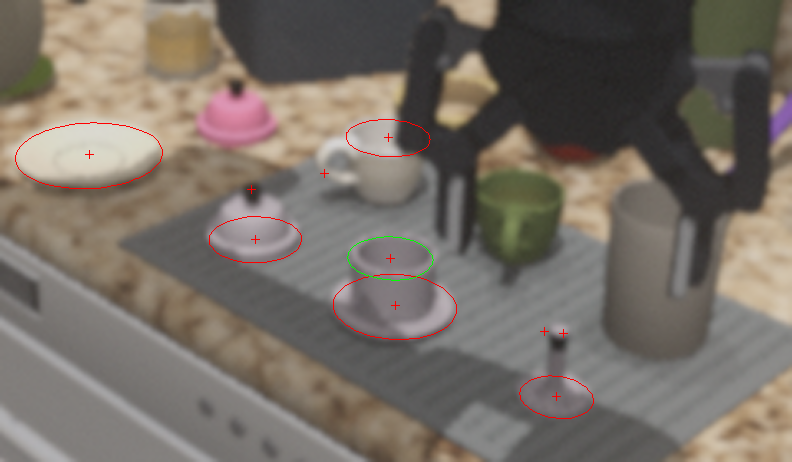

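The overlay agrees with the scene view to about 2–3 mm: saucer (421,119), cup bowl (548,-83), pot (427,-200), press (430,-335), lid (426,-65). I'll grip twice at different yaws to centre each piece in the tool.

Call:
drive_tool(
  commands="0.18 0.22 -0.02 0 0 -0.0075 100;0.18 0.22 -0.02 0 0 -0.0075 100;0.18 0.22 -0.02 0 0 -0.0075 100;0.18 0.22 -0.02 0 0 -0.0075 100;0.18 0.22 -0.02 0 0 -0.0075 100;0.18 0.22 -0.02 0 0 -0.0075 100;0.18 0.22 -0.02 0 0 -0.0075 100;0.18 0.22 -0.02 0 0 -0.0075 100;0.18 0.22 -0.02 0 0 -0.0075 100;0.18 0.22 -0.02 0 0 -0.0075 100;0.18 0.22 -0.02 0 0 -0.0075 100;0.18 0.22 -0.02 0 0 -0.0075 100;0.18 0.22 -0.02 0 0 -0.0075 100;0.18 0.22 -0.02 0 0 -0.0075 100;0.18 0.22 -0.02 0 0 -0.0075 100;0.18 0.22 -0.02 0 0 -0.0075 100;0.18 0.22 -0.02 0 0 -0.0075 100;0.18 0.22 -0.02 0 0 -0.0075 100;0 0 0 0 0 0 100",
  force=20,
)

```text
time_s: 2.73
eef_pos: [546.9, -76.8, 178.6]
ee_rot: [-0.001, 0.986, 0.165, 0.0]
force: [0.3, -0.0, 0.3]
grip_width: 0.997
grip_force: 0.0
```

Call:
drive_tool(
  commands="0.01 -0.06 -0.13 0 0 0 100;0 0 -0.2 0 0 0 100;0 0 -0.2 0 0 0 100;0 0 -0.2 0 0 0 100;0 0 -0.2 0 0 0 100;0 0 -0.2 0 0 0 100;0 0 -0.2 0 0 0 100;0 0 0 0 0 0 60;0 0 0 0 0 0 60;0 0 0 0 0 0 60;0 0 0 0 0 0 60;0 0 0 0 0 0 60;0 0 0 0 0 0 60;0 0 0 0 0 0 60",
  force=20,
)

```text
time_s: 3.9
eef_pos: [546.3, -86.2, 46.7]
ee_rot: [0.0, 0.987, 0.164, 0.0]
force: [0.1, 0.2, 0.5]
grip_width: 0.6
grip_force: 0.0
```

```bash
python3 - <<'E'
from h import *
s=capture("scene")["pixels"];t=capture("top")["pixels"]
g=np.hstack([cv2.resize(s[130:250,290:450],None,fx=2.5,fy=2.5,interpolation=cv2.INTER_CUBIC),cv2.resize(t[150:270,280:440],None,fx=2.5,fy=2.5,interpolation=cv2.INTER_CUBIC)])
cv2.imwrite("pics/g1.png",g)
E
```

```text
(no output)
```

View pics/g1.png

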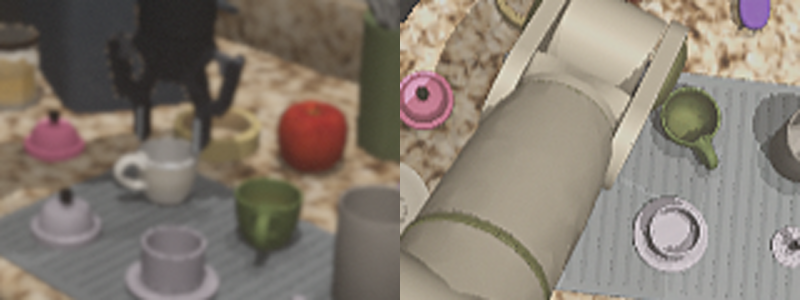

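```bash
python3 - <<'E'
from h import *
s=capture("scene"); e=sense()["eef_pos"];print(e)
for z in(30,35,40,46,57):
  print(z,[(proj(s,(e[0]+k*.33,e[1]-k*.945,z))-[290,130])*2.5 for k in(-27,0,27)])
print([(proj(s,(548.3,-82.9,z))-[290,130])*2.5 for z in(5,57)])
g=cv2.resize(s["pixels"][160:230,320:400],None,fx=8,fy=8,interpolation=cv2.INTER_CUBIC);cv2.imwrite("pics/g2.png",g)
E
```

```text
[546.1822492  -86.15779917  46.33398572]
30 [array([143. , 173.5]), array([167.75, 179.  ]), array([193., 185.])]
35 [array([143.25, 169.  ]), array([168.  , 174.75]), array([193.25, 180.5 ])]
40 [array([143.25, 164.5 ]), array([168.  , 170.25]), array([193.25, 176.  ])]
46 [array([143.5 , 159.25]), array([168.25, 164.75]), array([193.75, 170.5 ])]
57 [array([143.75, 149.25]), array([168.75, 154.75]), array([194.25, 160.5 ])]
[array([166. , 199.5]), array([167.75, 153.  ])]
```

View pics/g2.png

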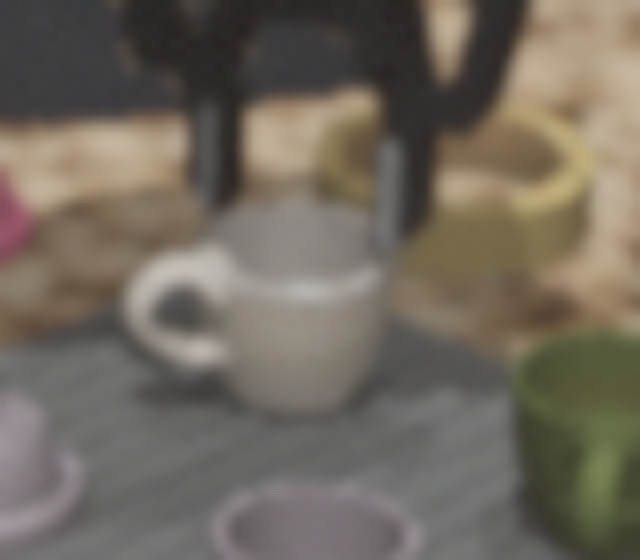

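```bash
python3 - <<'E'
from h import *
s=capture("scene")
d=np.array([np.cos(np.radians(-65.1)),np.sin(np.radians(-65.1))])
for z in(195,205,215,225,235):
  print(z,[proj(s,(221.1+k*d[0],-476.2+k*d[1],z)) for k in(-48,0,48)])
print([proj(s,(546.2+k*.33,-86.2-k*.945,z)) for z in (36,62) for k in (-28,28)])
E
```

```text
195 [array([375.3, 255.3]), array([407.9, 262.3]), array([442. , 269.5])]
205 [array([375.6, 249.5]), array([408.5, 256.4]), array([442.8, 263.5])]
215 [array([376. , 243.6]), array([409.1, 250.4]), array([443.7, 257.4])]
225 [array([376.4, 237.7]), array([409.7, 244.3]), array([444.5, 251.3])]
235 [array([376.7, 231.6]), array([410.3, 238.2]), array([445.3, 245.1])]
[array([346.9, 197.2]), array([367.7, 201.9]), array([347.2, 187.8]), array([368.1, 192.4])]
```

Call:
drive_tool(
  commands="0 0 0 0 0 0 100;0 0 0 0 0 0 100;0 0 0 0 0 0 100;0 0 0 0 0 0 100;0 0.02 -0.06 0 0 0 100;0.02 0.02 -0.06 0 0 0 100;0 0 -0.06 0 0 0 100;0 0 -0.06 0 0 0 100;0 0 0 0 0 0 100;0 0 0 0 0 0 100",
)

```text
time_s: 4.93
eef_pos: [547.9, -82.1, 21.7]
ee_rot: [-0.0, 0.987, 0.164, -0.0]
force: [-0.2, -0.3, 1.0]
grip_width: 1.004
grip_force: 0.0
```

```bash
python3 - <<'E'
from h import *
s=capture("scene"); print(sense()["eef_pos"])
g=cv2.resize(s["pixels"][160:230,320:400],None,fx=8,fy=8,interpolation=cv2.INTER_CUBIC);cv2.imwrite("pics/g3.png",g)
E
```

```text
[548.13751918 -82.19207818  22.09159124]
```

View pics/g3.png

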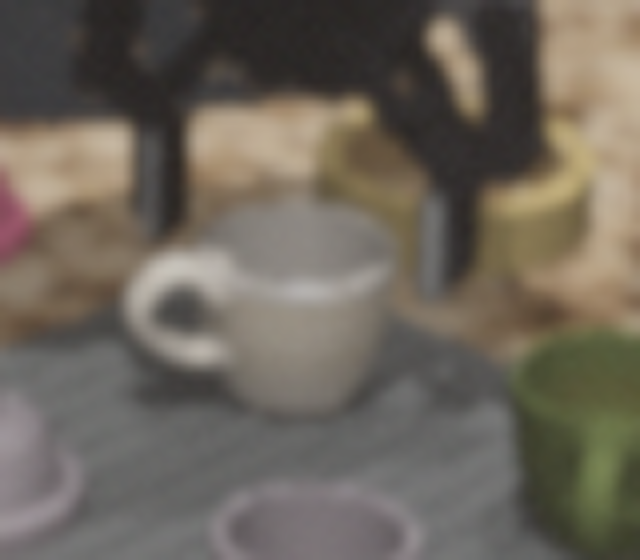

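Call:
drive_tool(
  commands="0 0 0 0 0 0 65;0 0 0 0 0 0 65;0 0 0 0 0 0 65;0 0 0 0 0 0 65;0 0 0 0 0 0 65;0 0 0 0 0 0 65",
  force=20,
)

```text
time_s: 5.48
eef_pos: [548.4, -82.0, 22.8]
ee_rot: [0.0, 0.987, 0.164, 0.0]
force: [-1.6, 2.4, 5.6]
grip_width: 0.71
grip_force: 21.3
```

Call:
drive_tool(
  commands="0 0 0 0 0 0 100;0 0 0 0 0 0 100;0 0 0 0 0 0 100;0 0 0 0 0 -0.14 100;0 0 0 0 0 -0.14 100;0 0 0 0 0 -0.14 100;0 0 0 0 0 -0.14 100;0 0 0 0 0 -0.14 100;0 0 0 0 0 -0.15 100;0 0 0 0 0 -0.15 100;0 0 -0.05 0 0 0 100;0 0 -0.05 0 0 0 100;0 0 0 0 0 0 100;0 0 0 0 0 0 60;0 0 0 0 0 0 60;0 0 0 0 0 0 60;0 0 0 0 0 0 60;0 0 0 0 0 0 60;0 0 0 0 0 0 60;0 0 0 0 0 0 60",
  force=25,
)

```text
time_s: 7.15
eef_pos: [548.4, -82.2, 12.5]
ee_rot: [0.0, 0.974, -0.226, 0.0]
force: [0.9, 1.1, 4.3]
grip_width: 0.713
grip_force: 27.2
```

```bash
python3 - <<'E'
from h import *
s=capture("scene"); t=capture("top");e=sense();print(e["eef_pos"],e["joints"],e["grip_width"])
g=cv2.resize(s["pixels"][160:230,320:400],None,fx=6,fy=6,interpolation=cv2.INTER_CUBIC);cv2.imwrite("pics/g4.png",g)
E
```

```text
[548.35949726 -82.18503798  12.45832084] [-3.60130834e-01  6.14934644e-01  1.62075569e+00  1.27119438e-04
  9.05248917e-01  1.66711995e+00] 0.7161992909445335
```

View pics/g4.png

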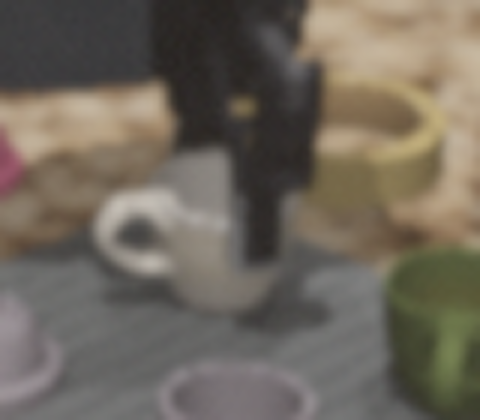

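Call:
drive_tool(
  commands="0 0 0.05 0 0 0 60;0 0 0.15 0 0 0 60;0 0 0.2 0 0 0 60;0 0 0.2 0 0 0 60;0 0 0.2 0 0 0 60;-0.08 0.13 0.1 0 0 0 60;-0.1 0.15 0 0 0 0 60;-0.1 0.16 0 0 0 0 60;-0.1 0.16 0 0 0 0 60;-0.1 0.16 0 0 0 0 60;-0.1 0.16 0 0 0 0 60;-0.1 0.16 0 0 0 0 60;-0.1 0.16 0 0 0 0 60;-0.1 0.16 0 0 0 0 60;-0.1 0.16 0 0 0 0 60;-0.1 0.16 0 0 0 0 60;-0.1 0.16 0 0 0 0 60;-0.1 0.16 0 0 0 0 60;-0.09 0.14 0 0 0 0 60;0 0 0 0 0 0 60",
  force=30,
)

```text
time_s: 8.92
eef_pos: [409.2, 137.4, 102.0]
ee_rot: [0.0, 0.974, -0.225, -0.001]
force: [0.6, -0.4, -1.8]
grip_width: 0.711
grip_force: 33.2
```

```bash
python3 - <<'E'
from h import *
s=capture("scene"); t=capture("top");e=sense();print(e["eef_pos"],e["grip_width"],e["grip_force"])
g=np.hstack([cv2.resize(i[140:220,220:320],None,fx=4,fy=4,interpolation=cv2.INTER_CUBIC) for i in (s["pixels"],np.roll(t["pixels"],-40,0))]);cv2.imwrite("pics/g5.png",g)
E
```

```text
[410.98277121 135.82069756 102.18837942] 0.7066785945728166 33.190736079216094
```

View pics/g5.png

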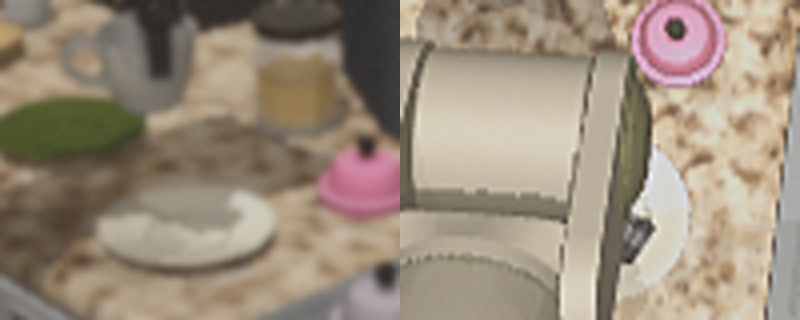

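Call:
drive_tool(
  commands="0.05 -0.08 0 0 0 0 60;0.05 -0.085 -0.1 0 0 0 60;0 0 -0.2 0 0 0 60;0 0 -0.2 0 0 0 60;0 0 -0.15 0 0 0 60;0 0 -0.1 0 0 0 60;0 0 -0.05 0 0 0 60;0 0 -0.03 0 0 0 60;0 0 -0.02 0 0 0 60;0 0 0 0 0 0 60;0 0 0 0 0 0 60",
)

```text
time_s: 9.93
eef_pos: [421.5, 119.2, 17.5]
ee_rot: [-0.0, 0.974, -0.226, 0.0]
force: [0.2, -0.0, -0.8]
grip_width: 0.708
grip_force: 33.2
```

Call:
drive_tool(
  commands="0 0 -0.02 0 0 0 60;0 0 -0.015 0 0 0 60;0 0 -0.01 0 0 0 60;0 0 -0.01 0 0 0 60;0 0 0 0 0 0 60;0 0 0 0 0 0 60",
)

```text
time_s: 10.43
eef_pos: [421.7, 119.2, 12.4]
ee_rot: [0.0, 0.974, -0.226, 0.001]
force: [-1.3, -1.2, 7.8]
grip_width: 0.711
grip_force: 33.8
```

Call:
drive_tool(
  commands="0 0 0 0 0 0 80;0 0 0 0 0 0 90;0 0 0 0 0 0 100;0 0 0 0 0 0 100;0 0 0 0 0 0 100;0 0 0.1 0 0 0 100;0 0 0.2 0 0 0 100;0 0 0.3 0 0 0 100;0 0 0.3 0 0 0 100;0 -0.1 0.3 0 0 -0.075 100;0 -0.3 0 0 0 -0.075 100;0 -0.35 0 0 0 -0.075 100;0 -0.35 0 0 0 -0.075 100;0 -0.35 0 0 0 -0.075 100;0 -0.35 0 0 0 -0.075 100;0 -0.35 0 0 0 -0.075 100;0 -0.35 0 0 0 -0.075 100;0 -0.35 0 0 0 -0.075 100;0.05 -0.35 0 0 0 -0.075 100;0 0 0 0 0 0 100",
)

```text
time_s: 12.1
eef_pos: [426.5, -205.8, 131.7]
ee_rot: [0.001, 0.865, -0.503, 0.001]
force: [0.4, -0.2, -0.1]
grip_width: 1.001
grip_force: 0.0
```

```bash
python3 - <<'E'
from h import *
t=capture("top"); s=capture("scene");e=sense();print(e["eef_pos"],e["ee_rot"])
print(t["shot"] if "shot" in t else "", [at(t,b["position"],30) for b in boxes_of(t,"cup_cream")[:2]])
g=np.hstack([cv2.resize(t["pixels"][205:260,245:300],None,fx=7,fy=7,interpolation=cv2.INTER_CUBIC),cv2.resize(s["pixels"][165:220,240:295],None,fx=7,fy=7,interpolation=cv2.INTER_CUBIC)])
c=(proj(t,(421.6,119.2,57))-[245,205]+.5)*7; cv2.drawMarker(g,tuple(int(x) for x in c),(0,0,255),0,8,1)
cv2.imwrite("pics/g6.png",g)
E
```

```text
[ 425.85406486 -201.31743844  131.339339  ] [-1.36729742e-04  8.65981983e-01 -5.00075025e-01 -3.95498810e-04]
15 [array([419., 124.,  30.])]
```

View pics/g6.png

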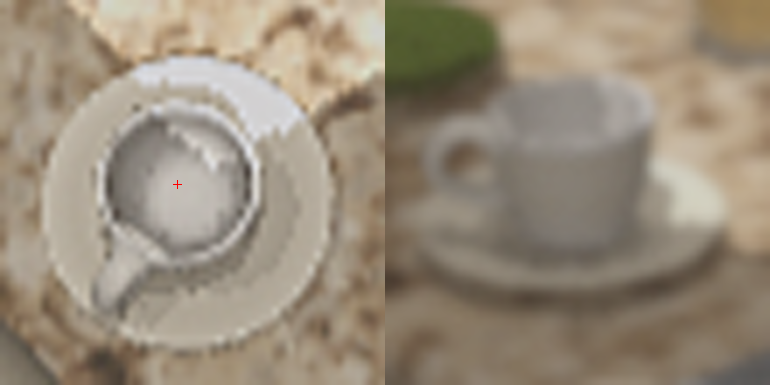

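Call:
drive_tool(
  commands="0.01 0.01 -0.2 0 0 0 100;0 0 -0.2 0 0 0 100;0 0 -0.2 0 0 0 100;0 0 -0.2 0 0 0 100;0 0 -0.2 0 0 0 100;0 0 -0.15 0 0 0 100;0 0 -0.05 0 0 0 100;0 0 0 0 0 0 100;0 0 0 0 0 0 50;0 0 0 0 0 0 50;0 0 0 0 0 0 50;0 0 0 0 0 0 50;0 0 0 0 0 0 50;0 0 0 0 0 0 50;0 0 0 0 0 0 50",
  force=20,
)

```text
time_s: 13.5
eef_pos: [427.7, -199.8, 12.9]
ee_rot: [0.0, 0.866, -0.499, 0.001]
force: [-0.5, 2.1, 7.3]
grip_width: 0.656
grip_force: 20.1
```

Call:
drive_tool(
  commands="0 0 0 0 0 0 100;0 0 0 0 0 0 100;0 0 0 0 0 0 100;0 0 0 0 0 0.15 100;0 0 0 0 0 0.15 100;0 0 0 0 0 0.15 100;0 0 0 0 0 0.15 100;0 0 0 0 0 0.15 100;0 0 0 0 0 0.15 100;0 0 0 0 0 0.15 100;0 0 0 0 0 0.15 100;0 0 0 0 0 0.15 100;0 0 0 0 0 0.15 100;0 0 0 0 0 0.15 100;0 0 0 0 0 0.15 100;0 0 0 0 0 0.15 100;0 0 0 0 0 0.05 100;0 0 0 0 0 0 100",
)

```text
time_s: 15.0
eef_pos: [427.1, -199.7, 11.7]
ee_rot: [0.0, 0.966, 0.26, 0.0]
force: [-0.6, -0.8, -0.1]
grip_width: 0.997
grip_force: 0.0
```

Call:
drive_tool(
  commands="0 0 0 0 0 0 50;0 0 0 0 0 0 50;0 0 0 0 0 0 50;0 0 0 0 0 0 50;0 0 0 0 0 0 50;0 0 0 0 0 0 50;0 0 0 0 0 0 50",
  force=30,
)

```text
time_s: 15.58
eef_pos: [427.1, -199.6, 11.9]
ee_rot: [-0.0, 0.966, 0.259, 0.0]
force: [-2.0, 1.9, 5.2]
grip_width: 0.631
grip_force: 32.1
```

Call:
drive_tool(
  commands="0 0 0.05 0 0 0 50;0 0 0.15 0 0 0 50;0 0 0.25 0 0 0 50;0 0 0.25 0 0 0 50;0 0 0.25 0 0 0 50;0 0 0.25 0 0 0 50;-0.01 0.15 0 0 0 0 50;-0.01 0.29 0 0 0 0 50;-0.01 0.29 0 0 0 0 50;-0.01 0.29 0 0 0 0 50;-0.015 0.29 0 0 0 0 50;0 0.29 0 0 0 0 50;0 0.29 0 0 0 0 50;0 0.29 0 0 0 0 50;0 0.29 0 0 0 0 50;0 0.29 0 0 0 0 50;0 0.29 0 0 0 0 50;0 0.14 0 0 0 0 50;0 0 0 0 0 0 50;0 0 0 0 0 0 50",
)

```text
time_s: 17.25
eef_pos: [421.0, 119.8, 131.2]
ee_rot: [-0.0, 0.966, 0.26, -0.001]
force: [1.0, -0.2, -1.8]
grip_width: 0.632
grip_force: 32.3
```

```bash
python3 - <<'E'
from h import *
s=capture("scene");e=sense();print(e["eef_pos"],e["ee_rot"],e["grip_width"],e["grip_force"],e["force"])
g=cv2.resize(s["pixels"][130:220,220:320],None,fx=6,fy=6,interpolation=cv2.INTER_CUBIC)
cv2.imwrite("pics/g7.png",g)
E
```

```text
[421.2221598  119.12259903 131.29711999] [-6.28498891e-06  9.65685246e-01  2.59714908e-01 -4.14283180e-04] 0.6313164744011297 32.2577353566885 [ 0.15267445 -0.23128261 -1.67770601]
```

View pics/g7.png

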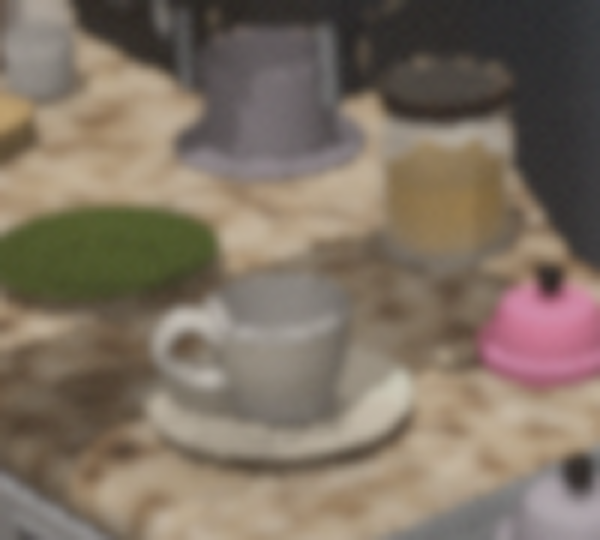

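The pot hangs upright at (270,100) in the crop, above the cup, which stands on its saucer. Lowering it.

Call:
drive_tool(
  commands="0.004 0 -0.1 0 0 0 50;0 0 -0.15 0 0 0 50;0 0 -0.15 0 0 0 50;0 0 -0.12 0 0 0 50;0 0 -0.08 0 0 0 50;0 0 -0.05 0 0 0 50;0 0 -0.02 0 0 0 50;0 0 0 0 0 0 50;0 0 -0.01 0 0 0 50;0 0 -0.01 0 0 0 50;0 0 -0.01 0 0 0 50;0 0 0 0 0 0 50;0 0 0 0 0 0 50",
)

```text
time_s: 18.38
eef_pos: [422.1, 119.4, 61.8]
ee_rot: [0.0, 0.966, 0.26, 0.0]
force: [0.3, -0.8, -0.5]
grip_width: 0.637
grip_force: 32.3
```

Call:
drive_tool(
  commands="0 0 -0.01 0 0 0 50;0 0 -0.01 0 0 0 50;0 0 -0.01 0 0 0 50;0 0 0 0 0 0 50;0 0 0 0 0 0 50;0 0 0 0 0 0 50",
)

```text
time_s: 18.88
eef_pos: [422.2, 119.4, 58.9]
ee_rot: [0.0, 0.966, 0.26, 0.0]
force: [-0.1, 0.0, 3.2]
grip_width: 0.63
grip_force: 32.8
```

Call:
drive_tool(
  commands="0 0 0 0 0 0 70;0 0 0 0 0 0 80;0 0 0 0 0 0 100;0 0 0 0 0 0 100;0 0 0 0 0 0 100;0 0 0.1 0 0 0 100;0 0 0.2 0 0 0 100;0 0 0.3 0 0 0 100;0 0 0.3 0 0 0 100;0.01 -0.2 0 0 0 0 80;0.01 -0.38 0 0 0 0 60;0.01 -0.38 0 0 0 0 45;0.01 -0.38 0 0 0 0 45;0.01 -0.38 0 0 0 0 45;0.01 -0.38 0 0 0 0 45;0.01 -0.38 0 0 0 0 45;0.01 -0.38 0 0 0 0 45;0 -0.38 0 0 0 0 45;0 -0.38 0 0 0 0 45;0 -0.38 0 0 0 0 45",
)

```text
time_s: 20.55
eef_pos: [429.6, -282.6, 148.6]
ee_rot: [-0.0, 0.966, 0.259, -0.0]
force: [1.2, 0.5, 0.7]
grip_width: 0.449
grip_force: 0.0
```

Call:
drive_tool(
  commands="0 -0.38 0 0 0 0 45;0 -0.15 0 0 0 0 45;0 0 0 0 0 0 45;0 0 0 0 0 0 45",
)

```text
time_s: 20.88
eef_pos: [429.7, -333.7, 148.2]
ee_rot: [-0.0, 0.966, 0.259, -0.0]
force: [0.3, 1.4, -0.9]
grip_width: 0.45
grip_force: 0.0
```

```bash
python3 - <<'E'
from h import *
t=capture("top"); s=capture("scene");e=sense();print(e["eef_pos"],e["grip_width"])
g=np.hstack([cv2.resize(t["pixels"][200:265,240:305],None,fx=6,fy=6,interpolation=cv2.INTER_CUBIC),cv2.resize(s["pixels"][225:290,375:440],None,fx=6,fy=6,interpolation=cv2.INTER_CUBIC)])
for z,c in((104,(0,0,255)),(57,(0,255,0))):
  q=(proj(t,(422.2,119.4,z-5))-[240,200]+.5)*6; cv2.drawMarker(g,tuple(int(x) for x in q),c,0,8,1)
cv2.imwrite("pics/g8.png",g)
E
```

```text
[ 430.07859688 -332.59026773  148.61705644] 0.44698400258222315
```

View pics/g8.png

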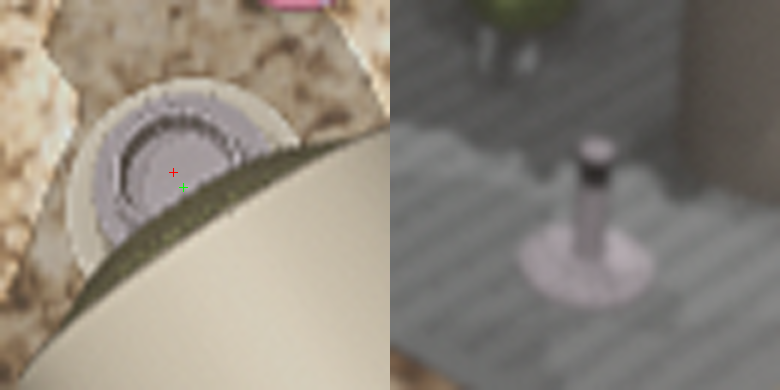

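Call:
drive_tool(
  commands="0 -0.02 -0.2 0 0 0 45;0 0 -0.25 0 0 0 45;0 0 -0.25 0 0 0 45;0 0 -0.25 0 0 0 45;0 0 -0.2 0 0 0 45;0 0 -0.1 0 0 0 45;0 0 0 0 0 0 45;0 0 0 0 0 0 45",
)

```text
time_s: 21.65
eef_pos: [430.5, -335.3, 24.4]
ee_rot: [0.0, 0.966, 0.26, 0.0]
force: [0.3, -1.0, 0.4]
grip_width: 0.451
grip_force: 0.0
```

```bash
python3 - <<'E'
from h import *
s=capture("scene");e=sense();print(e["eef_pos"],e["grip_width"],e["force"])
g=cv2.resize(s["pixels"][215:290,370:450],None,fx=7,fy=7,interpolation=cv2.INTER_CUBIC)
cv2.imwrite("pics/g9.png",g)
E
```

```text
[ 430.6582663  -335.80731202   24.97889645] 0.4483435330164839 [-0.51447805 -0.27660985  0.25046493]
```

View pics/g9.png

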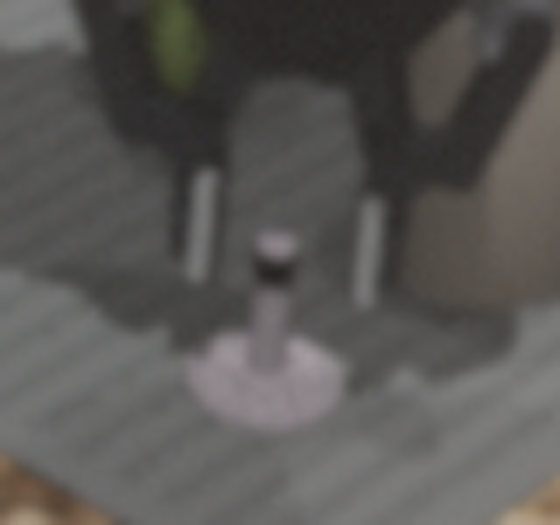

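The post (276,260) stands between the fingertips, which reach about 17 mm below its top. I'll lower a bit, centre it, then re-grip at its top.

Call:
drive_tool(
  commands="0 0 -0.1 0 0 0 45;0 0 0 0 0 0 45;0 0 0 0 0 0 5;0 0 0 0 0 0 5;0 0 0 0 0 0 5;0 0 0 0 0 0 5;0 0 0 0 0 0 5;0 0 0 0 0 0 5;0 0 0 0 0 0 5",
  force=20,
)

```text
time_s: 22.45
eef_pos: [430.1, -335.8, 13.9]
ee_rot: [0.0, 0.966, 0.26, 0.0]
force: [-1.1, -0.4, 2.4]
grip_width: 0.117
grip_force: 20.6
```

Call:
drive_tool(
  commands="0 0 0 0 0 0 40;0 0 0 0 0 0 40;0 0 0 0 0 0 40;0 0 0 0 0 -0.15 40;0 0 0 0 0 -0.15 40;0 0 0 0 0 -0.15 40;0 0 0 0 0 -0.15 40;0 0 0 0 0 -0.15 40;0 0 0 0 0 -0.15 40;0 0 0 0 0 -0.15 40;0 0 0 0 0 -0.15 40;0 0 0 0 0 -0.15 40;0 0 0 0 0 -0.15 40;0 0 0 0 0 -0.15 40;0 0 0 0 0 -0.15 40;0 0 0 0 0 -0.15 40;0 0 0 0 0 -0.05 40;0 0 0 0 0 0 40",
)

```text
time_s: 23.95
eef_pos: [430.0, -335.6, 13.6]
ee_rot: [-0.0, 0.866, -0.5, -0.0]
force: [0.1, -0.2, 0.0]
grip_width: 0.4
grip_force: 0.0
```

Call:
drive_tool(
  commands="0 0 0 0 0 0 5;0 0 0 0 0 0 5;0 0 0 0 0 0 5;0 0 0 0 0 0 5;0 0 0 0 0 0 5;0 0 0 0 0 0 5;0 0 0 0 0 0 30;0 0 0 0 0 0 30;0 0 0.09 0 0 0 30;0 0 0.08 0 0 0 30;0 0 0 0 0 0 30;0 0 0 0 0 0 5;0 0 0 0 0 0 5;0 0 0 0 0 0 5;0 0 0 0 0 0 5;0 0 0 0 0 0 5",
)

```text
time_s: 25.28
eef_pos: [430.3, -335.8, 31.2]
ee_rot: [0.0, 0.866, -0.499, 0.0]
force: [-0.1, 1.1, 6.2]
grip_width: 0.106
grip_force: 19.5
```

Call:
drive_tool(
  commands="0 0 0 0 0 0 5;0 0 0.05 0 0 0 5;0 0 0.15 0 0 0 5;0 0 0.25 0 0 0 5;0 0 0.25 0 0 0 5;0 0 0.25 0 0 0 5;0 0 0.25 0 0 0 5;-0.01 0.2 0 0 0 0 5;-0.01 0.33 0 0 0 0 5;-0.01 0.33 0 0 0 0 5;-0.01 0.33 0 0 0 0 5;-0.01 0.33 0 0 0 0 5;-0.01 0.33 0 0 0 0 5;-0.01 0.33 0 0 0 0 5;-0.01 0.33 0 0 0 0 5;0 0.33 0 0 0 0 5;0 0.33 0 0 0 0 5;0 0.33 0 0 0 0 5;0 0.33 0 0 0 0 5;0 0.33 0 0 0 0 5",
  force=40,
)

```text
time_s: 26.95
eef_pos: [421.5, 81.9, 150.7]
ee_rot: [0.0, 0.866, -0.499, -0.0]
force: [0.6, -0.3, -0.4]
grip_width: 0.09
grip_force: 39.0
```

Call:
drive_tool(
  commands="0 0.25 0 0 0 0 5;0 0.14 0 0 0 0 5;0 0 0 0 0 0 5;0 0 0 0 0 0 5;0 0 0 0 0 0 5",
)

```text
time_s: 27.37
eef_pos: [422.0, 118.7, 150.6]
ee_rot: [0.0, 0.866, -0.499, -0.0]
force: [-0.2, 0.2, -0.9]
grip_width: 0.093
grip_force: 39.1
```

```bash
python3 - <<'E'
from h import *
s=capture("scene");e=sense();print(e["eef_pos"],e["ee_rot"],e["grip_width"],e["force"])
g=cv2.resize(s["pixels"][125:220,220:310],None,fx=6,fy=6,interpolation=cv2.INTER_CUBIC)
for X in((422.2,119.4,124),(422.2,119.4,99)):
  q=(proj(s,X)-[220,125]+.5)*6; print(q); cv2.drawMarker(g,tuple(int(x) for x in q),(0,0,255),0,8,1)
cv2.imwrite("pics/g10.png",g)
E
```

```text
[422.0539437  118.50084169 150.63866985] [ 1.48732234e-04  8.66144357e-01 -4.99793884e-01 -6.48078436e-05] 0.0923490515450765 [ 1.05025859  0.02082811 -0.38388184]
[271.8 193.8]
[274.8 248.4]
```

View pics/g10.png

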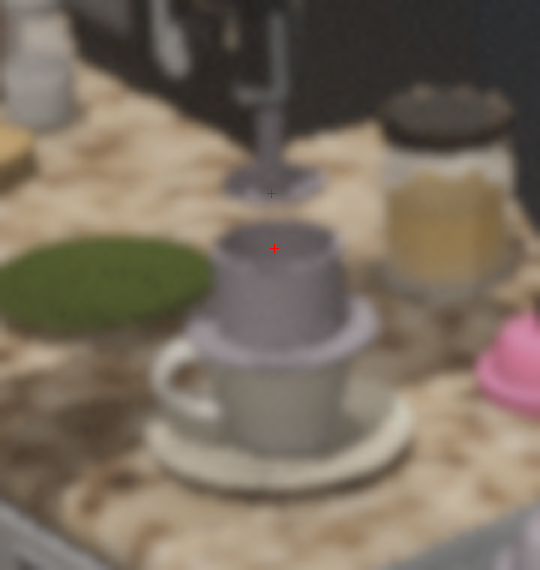

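Call:
drive_tool(
  commands="0 0.01 -0.1 0 0 0 5;0 0 -0.08 0 0 0 5;0 0 -0.04 0 0 0 5;0 0 -0.02 0 0 0 5;0 0 0 0 0 0 5;0 0 -0.02 0 0 0 5;0 0 -0.02 0 0 0 5;0 0 -0.02 0 0 0 5;0 0 -0.02 0 0 0 5;0 0 0 0 0 0 5",
)

```text
time_s: 28.25
eef_pos: [421.9, 120.4, 118.4]
ee_rot: [0.0, 0.866, -0.499, -0.0]
force: [0.5, -0.8, 0.7]
grip_width: 0.094
grip_force: 39.1
```

Call:
drive_tool(
  commands="0 -0.005 -0.04 0 0 0 5;0 0 -0.04 0 0 0 5;0 0 -0.04 0 0 0 5;0 0 -0.04 0 0 0 5;0 0 -0.04 0 0 0 5;0 0 -0.03 0 0 0 5;0 0 -0.02 0 0 0 5;0 0 0 0 0 0 5;0 0 0 0 0 0 5",
)

```text
time_s: 29.0
eef_pos: [422.1, 119.8, 93.7]
ee_rot: [0.0, 0.866, -0.499, -0.0]
force: [-1.2, 0.7, -0.4]
grip_width: 0.095
grip_force: 39.1
```

Call:
drive_tool(
  commands="0 0 -0.02 0 0 0 5;0 0 -0.01 0 0 0 5;0 0 -0.01 0 0 0 5;0 0 0 0 0 0 5;0 0 0 0 0 0 5",
)

```text
time_s: 29.42
eef_pos: [422.0, 119.8, 89.7]
ee_rot: [0.0, 0.866, -0.499, -0.0]
force: [-0.1, -0.3, -0.7]
grip_width: 0.097
grip_force: 39.1
```

Call:
drive_tool(
  commands="0 0 -0.01 0 0 0 5;0 0 0 0 0 0 5;0 0 0 0 0 0 5",
)

```text
time_s: 29.67
eef_pos: [422.5, 119.9, 89.3]
ee_rot: [-0.0, 0.866, -0.499, 0.001]
force: [-0.6, 0.1, 5.1]
grip_width: 0.094
grip_force: 39.6
```

Call:
drive_tool(
  commands="0 0 -0.01 0 0 0 5;0 0 0 0 0 0 5;0 0 0 0 0 0 5",
)

```text
time_s: 29.92
eef_pos: [423.2, 119.8, 89.1]
ee_rot: [-0.001, 0.866, -0.499, 0.001]
force: [-1.3, 0.7, 13.7]
grip_width: 0.094
grip_force: 40.4
```

Call:
drive_tool(
  commands="0 0 -0.01 0 0 0 5;0 0 0 0 0 0 5;0 0 0 0 0 0 5",
)

```text
time_s: 30.17
eef_pos: [423.9, 119.9, 89.0]
ee_rot: [-0.001, 0.866, -0.499, 0.002]
force: [-2.8, 0.2, 20.9]
grip_width: 0.094
grip_force: 41.3
```

Call:
drive_tool(
  commands="0 0 0.02 0 0 0 5;0 0 0 0 0 0 5;0 0 0 0 0 0 12;0 0 0 0 0 0 18;0 0 0 0 0 0 20;0 0 0 0 0 0 20;0 0 0.02 0 0 0 20;0 0 0.05 0 0 0 20;0 0 0.1 0 0 0 22;0 0 0.2 0 0 0 30;0 0 0.3 0 0 0 40;0 0 0 0 0 0 45",
)

```text
time_s: 31.17
eef_pos: [424.2, 120.0, 160.4]
ee_rot: [-0.002, 0.866, -0.499, 0.003]
force: [0.1, 0.3, 1.6]
grip_width: 0.454
grip_force: 0.0
```

Call:
drive_tool(
  commands="0 -0.155 0 0 0 0 45;0 -0.25 0 0 0 0 45;0 -0.25 0 0 0 0 45;0 -0.25 0 0 0 0 45;0.01 -0.25 0 0 0 0 45;0.01 -0.25 0 0 0 0 45;0 -0.25 0 0 0 0 45;0 -0.2 0 0 0 0 45;0 0 -0.2 0 0 0 45;0 0 -0.3 0 0 0 45;0 0 -0.3 0 0 0 45;0 0 -0.2 0 0 0 45;0 0 -0.15 0 0 0 45;0 0 -0.1 0 0 0 45;0 0 0 0 0 0 45;0 0 0 0 0 0 45",
  force=20,
)

```text
time_s: 32.5
eef_pos: [424.0, -65.7, 30.8]
ee_rot: [0.0, 0.866, -0.499, -0.0]
force: [0.7, -0.3, 0.1]
grip_width: 0.445
grip_force: 0.0
```

```bash
python3 - <<'E'
from h import *
s=capture("scene");t=capture("top");e=sense();print(e["eef_pos"],e["ee_rot"],e["grip_width"],e["force"])
g=np.hstack([cv2.resize(i,None,fx=6,fy=6,interpolation=cv2.INTER_CUBIC) for i in (s["pixels"][175:240,285:350],s["pixels"][150:215,235:300],t["pixels"][205:270,240:285])])
cv2.imwrite("pics/g11.png",g[:, :800])
E
```

```text
[424.51636551 -65.86390571  31.48579926] [-6.08788098e-05  8.66413249e-01 -4.99327114e-01  7.14346426e-04] 0.4522038648204642 [-0.35583414 -0.1379335   0.10330965]
```

View pics/g11.png

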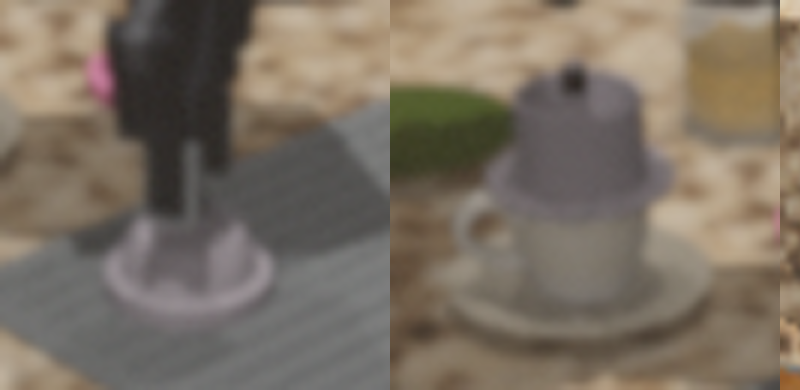

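The press stands centred in the pot (570,80), and the fingers straddle the lid's knob (190,205). I've used up my picture views, one over the limit (15), so from here I go by readings only.

Call:
drive_tool(
  commands="0.015 0 -0.01 0 0 0 45;0 0 0 0 0 0 45;0 0 0 0 0 0 5;0 0 0 0 0 0 5;0 0 0 0 0 0 5;0 0 0 0 0 0 5;0 0 0 0 0 0 5;0 0 0 0 0 0 5;0 0 0 0 0 0 5;0 0 0 0 0 0 5",
  force=20,
)

```text
time_s: 33.43
eef_pos: [425.7, -65.7, 29.8]
ee_rot: [-0.0, 0.866, -0.499, 0.0]
force: [0.6, 0.6, 2.6]
grip_width: 0.138
grip_force: 19.6
```

Call:
drive_tool(
  commands="0 0 0 0 0 0 40;0 0 0 0 0 0 40;0 0 0 0 0 0 40;0 0 0 0 0 0.15 40;0 0 0 0 0 0.15 40;0 0 0 0 0 0.15 40;0 0 0 0 0 0.15 40;0 0 0 0 0 0.15 40;0 0 0 0 0 0.15 40;0 0 0 0 0 0.15 40;0 0 0 0 0 0.15 40;0 0 0 0 0 0.15 40;0 0 0 0 0 0.15 40;0 0 0 0 0 0.15 40;0 0 0 0 0 0.15 40;0 0 0 0 0 0.15 40;0 0 0 0 0 0.05 40;0 0 0 0 0 0 40",
)

```text
time_s: 34.93
eef_pos: [425.4, -65.6, 29.6]
ee_rot: [-0.0, 0.966, 0.26, -0.0]
force: [-0.4, 0.5, -0.2]
grip_width: 0.4
grip_force: 0.0
```

Call:
drive_tool(
  commands="0 0 0 0 0 0 5;0 0 0 0 0 0 5;0 0 0 0 0 0 5;0 0 0 0 0 0 5;0 0 0 0 0 0 5;0 0 0 0 0 0 5;0 0 0 0 0 0 5;0 0 0 0 0 0 5",
)

```text
time_s: 35.6
eef_pos: [425.5, -65.7, 29.7]
ee_rot: [0.0, 0.966, 0.26, -0.0]
force: [1.0, 0.2, -1.0]
grip_width: 0.139
grip_force: 19.5
```

Call:
drive_tool(
  commands="0 0 0 0 0 0 5;0 0 0.05 0 0 0 5;0 0 0.15 0 0 0 5;0 0 0.3 0 0 0 5;0 0 0.3 0 0 0 5;0 0 0.3 0 0 0 5;0 0 0.3 0 0 0 5;-0.004 0.15 0 0 0 0 5;-0.01 0.25 0 0 0 0 5;-0.01 0.25 0 0 0 0 5;-0.01 0.25 0 0 0 0 5;0 0.25 0 0 0 0 5;0 0.25 0 0 0 0 5;0 0.25 0 0 0 0 5;0 0.2 0 0 0 0 5;0 0 0 0 0 0 5;0 0 0 0 0 0 5;0 0 0 0 0 0 5",
  force=40,
)

```text
time_s: 37.1
eef_pos: [422.1, 118.9, 169.8]
ee_rot: [0.0, 0.966, 0.26, -0.0]
force: [-0.9, 0.2, -0.4]
grip_width: 0.122
grip_force: 39.1
```

```bash
python3 - <<'E'
from h import *
# numeric check only: pot / lid positions in the scene picture vs expected, and edge columns of the pot
s=capture("scene");e=sense();print(e["eef_pos"],e["grip_width"],e["force"])
print("lid",[(b["position"],b["confidence"]) for b in boxes_of(s,"lid")],"exp",proj(s,(422.1,119.4,168)), proj(s,(530,80,25)))
print("pot",[(b["position"],b["confidence"]) for b in boxes_of(s,"pot")],"exp",proj(s,(422.1,119.4,76)))
print("cup",[(b["position"],b["confidence"]) for b in boxes_of(s,"cup_cream")])
im=cv2.cvtColor(s["pixels"],cv2.COLOR_BGR2GRAY).astype(int)
for X in((422.1,119.4,148.5),(422.1,119.4,80)):
    u,v=proj(s,X); v=int(round(v)); u=int(round(u)); print((u,v),list(range(u-20,u+21))[0],im[v,u-20:u+21])
E
```

```text
[422.17084225 118.69037892 169.8268286 ] 0.1259994414108351 [ 0.66752645 -0.33816861 -0.14903137]
lid [([264.4, 142.1], 0.77), ([309.7, 187.5], 0.62)] exp [263.9 140.2] [307.5 184.6]
pot [([268.8, 178.6], 0.97), ([265.0, 165.8], 0.43)] exp [265.7 174.2]
cup [([264.4, 190.3], 0.64), ([395.9, 212.7], 0.34)]
(264, 148) 244 [168 169 171 170 168 168 161 143 123 118 124 126 127 129 132 132 135 134
 136 135 134 135 134 133 131 130 128 127 123 117 111 104  97 105 133 154
 162 161 150 125  90]
(266, 173) 246 [ 77  79  77  77  73  72  68  66  73  82  93 102 106 110 113 114 115 116
 115 114 113 113 111 109 106 103  99  96  91  86  82  88  95  97  95  94
  91  92  91  97 100]
```

Call:
drive_tool(
  commands="0 0.007 -0.1 0 0 0 5;0 0 -0.12 0 0 0 5;0 0 -0.08 0 0 0 5;0 0 -0.06 0 0 0 5;0 0 -0.04 0 0 0 5;0 0 -0.02 0 0 0 5;0 0 0 0 0 0 5;0 0 0 0 0 0 5",
)

```text
time_s: 37.97
eef_pos: [422.3, 120.0, 128.0]
ee_rot: [0.0, 0.966, 0.26, 0.0]
force: [0.4, 0.0, -0.5]
grip_width: 0.121
grip_force: 39.1
```

Call:
drive_tool(
  commands="0 0 -0.02 0 0 0 5;0 0 -0.02 0 0 0 5;0 0 -0.01 0 0 0 5;0 0 0 0 0 0 5;0 0 0 0 0 0 5",
)

```text
time_s: 38.38
eef_pos: [422.1, 120.0, 122.7]
ee_rot: [-0.0, 0.966, 0.26, -0.0]
force: [-0.8, -0.7, -0.5]
grip_width: 0.125
grip_force: 39.1
```

Call:
drive_tool(
  commands="0 0 -0.01 0 0 0 5;0 0 -0.01 0 0 0 5;0 0 -0.01 0 0 0 5;0 0 0 0 0 0 5;0 0 0 0 0 0 5",
)

```text
time_s: 38.8
eef_pos: [422.1, 120.0, 119.6]
ee_rot: [-0.0, 0.966, 0.26, -0.0]
force: [0.2, 0.1, -1.2]
grip_width: 0.125
grip_force: 39.1
```

Call:
drive_tool(
  commands="0 0 -0.01 0 0 0 5;0 0 -0.01 0 0 0 5;0 0 0 0 0 0 5;0 0 0 0 0 0 5",
)

```text
time_s: 39.13
eef_pos: [422.1, 120.0, 117.6]
ee_rot: [-0.0, 0.966, 0.26, -0.0]
force: [-0.4, 0.4, -1.1]
grip_width: 0.121
grip_force: 39.1
```

Call:
drive_tool(
  commands="0 0 -0.01 0 0 0 5;0 0 0 0 0 0 5;0 0 0 0 0 0 5",
)

```text
time_s: 39.38
eef_pos: [422.1, 120.0, 116.7]
ee_rot: [0.0, 0.966, 0.26, 0.0]
force: [0.6, 0.4, -0.4]
grip_width: 0.123
grip_force: 39.1
```

Call:
drive_tool(
  commands="0 0 -0.005 0 0 0 5;0 0 0 0 0 0 5;0 0 0 0 0 0 5",
)

```text
time_s: 39.63
eef_pos: [422.4, 120.1, 116.5]
ee_rot: [0.0, 0.966, 0.26, 0.0]
force: [-1.5, 0.2, 3.7]
grip_width: 0.125
grip_force: 39.6
```

Call:
drive_tool(
  commands="0 0 -0.005 0 0 0 5;0 0 0 0 0 0 5;0 0 0 0 0 0 5",
)

```text
time_s: 39.88
eef_pos: [422.7, 120.1, 116.4]
ee_rot: [0.0, 0.966, 0.26, 0.001]
force: [-0.6, -0.2, 8.7]
grip_width: 0.125
grip_force: 40.0
```

Seated, with contact at 116.5 mm where 116.7 was expected. Releasing and backing off.

Call:
drive_tool(
  commands="0 0 0 0 0 0 12;0 0 0 0 0 0 18;0 0 0 0 0 0 25;0 0 0 0 0 0 35;0 0 0 0 0 0 40;0 0 0.03 0 0 0 40;0 0 0.1 0 0 0 40;0 0 0.2 0 0 0 40;0 0 0.3 0 0 0 40;0 -0.3 0.1 0 0 0 40;0 -0.35 0 0 0 0 40;0 -0.35 0 0 0 0 40;0 -0.35 0 0 0 0 40;0 -0.35 0 0 0 0 40;0 0 0 0 0 0 40;0 0 0 0 0 0 40;0 0 0 0 0 0 40",
)

```text
time_s: 41.3
eef_pos: [422.0, -49.5, 188.7]
ee_rot: [-0.0, 0.966, 0.259, -0.0]
force: [-0.8, -0.8, 0.6]
grip_width: 0.4
grip_force: 0.0
```

```bash
python3 - <<'E'
from h import *
s=capture("scene");t=capture("top")
print(sense()["eef_pos"],sense()["time_s"])
for n,p in(("s",s),("t",t)):
  for k,z in dict(lid=115,pot=75,cup_cream=30).items():
    print(n,k,[(np.round(b["position"],1),round(b["confidence"],2)) for b in boxes_of(p,k)[:3]],"exp",proj(p,(422,119.5,z)))
im=cv2.cvtColor(s["pixels"],cv2.COLOR_BGR2GRAY).astype(int)
for z in(96,76):
    u,v=(int(round(x)) for x in proj(s,(422.1,119.4,z))); print((u,v),im[v,u-20:u+21])
u,v=(int(round(x)) for x in proj(s,(422.1,119.4,132))); print((u,v)); print(im[v-8:v+12,u-4:u+5])
E
```

```text
[422.09407944 -48.93421614 188.72559669] 41.4
s lid [(array([260.8, 162.8]), 0.73), (array([307.9, 186.2]), 0.65), (array([292.5, 155.7]), 0.52)] exp [264.9 160.1]
s pot [(array([269.7, 183. ]), 0.68), (array([262.8, 191.4]), 0.67)] exp [265.7 174.5]
s cup_cream [(array([260.7, 190.2]), 0.7), (array([293.5, 157.5]), 0.67)] exp [266.5 190.3]
t lid [(array([267.6, 228.3]), 0.63), (array([294.4, 191.7]), 0.56)] exp [267.8 227.5]
t pot [(array([280. , 239.7]), 0.47)] exp [269.2 229.7]
t cup_cream [] exp [270.8 232. ]
(265, 167) [ 85  85  85  84  84  83  85  86  94 102 106 108 107 105 105 104 105 107
 106 106 106 107 105 105 106 107 106 106 108 107 106 101  98 114 140 154
 157 154 147 137 128]
(266, 174) [ 77  79  80  78  80  80  81  85  87  87  87  89  91  93  94  96  96  96
  97  97  97  96  94  93  93  92  91  87  85  82  87 102 119 130 140 150
 154 153 152 153 152]
(265, 154)
[[ 43  45  47  48  50  50  48  51  50]
 [ 45  48  50  51  48  49  53  62  72]
 [ 48  46  47  51  53  58  74  93 114]
 [ 67  53  50  54  59  76 106 133 150]
 [ 94  73  55  54  64  86 125 152 165]
 [119  93  62  48  51  75 120 155 168]
 [133 106  70  45  43  60 111 154 170]
 [144 116  75  48  38  58 107 152 170]
 [150 123  81  50  42  57  99 139 160]
 [143 124  88  58  52  63  93 122 141]
 [127 113  90  76  72  78  93 110 123]
 [116 110  99  92  90  93 100 108 115]
 [116 114 110 104 102 105 108 110 114]
 [118 117 116 114 113 114 114 117 114]
 [116 116 116 117 117 116 114 114 113]
 [113 115 115 116 116 114 113 111 111]
 [111 111 114 115 115 113 112 111 108]
 [109 111 112 113 113 112 111 107 106]
 [108 109 109 113 110 112 108 106 104]
 [105 107 107 110 110 108 107 105 103]]
```

```bash
python3 -c "
from rig import *
print(finish_job())"
```

```text
the job is handed in; nothing more can be done
None
```

The coffee maker is rebuilt and handed in, with cup on saucer, then pot, press disc and lid each set down gently, but I viewed 15 pictures against the limit of 14, so the lid's final seat was checked from camera readings only, and no verdict came back.

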